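# Close the round waffle maker on the pantry counter

## Task

Close the round waffle maker: gently swing its raised upper half down, without slamming it, until its rim sits fully home on the rim of the lower half. Leave the rectangular sandwich press beside it open, just as it is.

Things in the scene. Friction and masses are not known exactly. Their poses are not given: they have to be found in the camera images.
- waffle: Lower half of the round waffle maker, fixed: black round shell 160 mm in diameter, rim 50 mm above the counter, a 50 mm wide handle tab at its front. Origin: centre of its underside, on the counter; z up, -x to its front (handle side), +x to its hinge. The hinge line runs along y, 92 mm towards +x from the origin, 50 mm above the counter
- waffle_lid (a joint): Hinge angle (rad) of the waffle maker's upper half, a round steel shell 160 mm in diameter, 28 mm thick, with a black handle tab beyond its free edge: 0 is shut with the rims touching, 1.57 upright; starts at 1.05 to 1.4. The stiff hinge stays at any angle it is left; under 5 N at the tab moves it
- waffle_handle (a point): Middle of the outer face (on top when shut, then 68 mm above the counter) of the upper half's handle tab: 50 mm wide, 55 long, 16 thick. It lies 190 mm from the hinge line along the half and 18 mm outward of its rim plane; the tab ends 27.5 mm further out. Axes turn with the half: z outward from this face, -x away from the hinge, y along it. Pushing this face closes the half
- press_handle (a point): The same point on the handle tab of the other appliance, the rectangular sandwich press (150 mm deep, 190 mm wide; heights, hinge and tab placed alike; its upper half is raised too). Not to be moved. Either appliance may stand left or right
Things that resemble listed ones, but are neither listed nor needed, are in the scene too. What is shaped like the waffle but brown or turquoise is not meant.

How it is judged:
At the end, for the whole second after the job is handed in: The waffle maker's upper half rests shut and still, within 0.06 rad of fully closed (a gap of at most 10 mm at the free edge), and the sandwich press's handle is within 20 mm of where it started (value of joint waffle_lid below 0.06 rad and velocity of joint waffle_lid between -0.05 and 0.05 rad/s and distance of press_handle from where it was at the start of the episode below 0.02 m); the robot touches nothing.
It fails at once if the waffle maker's upper half is slammed (it swings shut faster than 3 rad/s, about 0.6 m/s at the handle) (velocity of joint waffle_lid below -3 rad/s).
It fails at once if the sandwich press's upper half is moved by more than 20 mm at its handle (distance of press_handle from where it was at the start of the episode above 0.02 m).
It also fails if it takes over 38 s, if anything falls off the work surface, if the arm or the gripper's body presses on something with over 40 N, if the wrist force passes 120 N, or if a joint passes its speed limit or range.

## Robot

A 6-joint arm with a two-finger parallel gripper is mounted at the origin on the work surface. World frame = base frame: x ahead of the robot, y to its left, z up, the work surface at z = 0. Lengths are in m, angles in rad, forces in N, time in s.
With the tool pointing down it reaches from about 0.4 to 0.825 m from the base axis. Payload 7 kg.
Tool frame: the origin (TCP) lies between the finger pads; the fingertips stand 8 mm ahead of it and the grasp point (between the pads) lies 11 mm behind it; z points along the fingers, y is the line along which they close (so a half turn about z gives the same grasp; the last joint's range is limited). The gripper opens to 88 mm and grips with 3 to 60 N. Pads are 19 mm wide; open, the fingers measure 130 mm over their backs; the gripper's body (78 mm by 193 mm) begins 47 mm behind the grasp point.
Start: joints at [-0.844, 0.359, 0.012, 0, -1.224, -0.288], TCP at [0.287, -0.611, 0.235] pointing down, gripper open.
Joint ranges: [-3.07, 3.07], [-1.43, 2.12], [-1.02, 1.25], [-3.03, 1.67], [-3.05, -0], [-3.03, 3.03]. Speed limits (rad/s): [2.39, 2.39, 3.01, 3.14, 3.14, 3.14].

## Interface

Orientations are given as a rotation vector (axis times angle).
In Python, from workcell import bot gives the robot as it stands.
- The arm moves only by the tool arm_command, never from a script. Its argument "plan" is a list of rows, each a list of 2 entries, a list of its own where there are three numbers: the shift along the tool's x, y, z in mm, then the turn about the tool's z in rad. A call has 1 to 20 rows; each row is the pose to reach, as a shift and turn from the pose commanded when the call began, along the tool's axes at that moment; what a row does not reach only later rows make up. A row lasts 1/12 s, in which the tool goes at most 41.7 mm and 7.16 degrees, less where a joint would pass 70% of its speed; a pose out of reach is approached as far as the arm can. A call with a gripper value outside its range is refused whole. "fingers" is the opening, from -1 (shut) to 1 (fully open), so that 0 is half open, set as the call begins (left out, the last holds). The fingers move at their own pace and stop on an object; "grip_force" is the grip in N (left out, the last holds). Time passes only in rows, so rows that repeat a pose let the fingers close. It gives the time, the measured TCP pose, the force, the opening and the grip force at its end, in the units of the state.
- bot.get_state(): the state, without advancing time (a new reading comes with each control period).
- bot.read_camera(name): name is "scene" or "top" or "wrist"; returns the picture (384x512x3 uint8, red, green, blue); there is no depth.
- bot.get_calibration(name): a dict with "fx", "fy", "cx", "cy" (pixels), "k1" (the pictures are not rectified: a ray, as slopes to the right and down, at radius r is drawn at 1 + k1 r^2 times it, then the intrinsics apply), "rvec" (rotation vector, rad) and "tvec" (3), from world to camera coordinates, as OpenCV has them. Camera axes: x right, y down, z forward; pixel columns grow to the right and rows downward; lengths in m; the calibration is good to about 2 mm. A picture is of the moment at which its call begins: read the wrist's pose just before it. get_calibration takes no time and is no camera call; for the wrist camera it gives the pose at the moment of the call.
- bot.finish_job(): hands the job in; it is judged then, once.
The state is a dict: "t": time; "q": joint angles; "joint_velocities": joint speeds; "tau": joint torques, N m; "eef_pos": TCP position; "orientation": TCP orientation; "contact_force": force on the tool from outside, world axes, zero at the start; "torque": the same for the moment, N m; "grip_width": opening from 0.0 (shut) to 1.0 (fully open); "gripper_force": force on a finger pad.
Only numpy, scipy, OpenCV 4.12 (cv2) and the standard library are available. Lean on these libraries where they do the work, as an engineer would, in place of code of your own. Each camera call takes 0.05 s, during which the arm holds its last target. There are 200 camera calls.

## Working session

There is one attempt and no reset: what is moved stays moved. The work goes in short steps, Python scripts to look and compute and a tool call to move; the robot and the scene stay as the last step left them, time stands still between calls to the robot, and variables do not carry over. Pictures are saved under pics/ and viewed, at most 10 in all, crops included, and the job is handed in when it is done.

Besides the shell and the picture viewer there is one more tool, called after "Request:" as a command line: name --argument value ..., lists and objects as JSON in quotes. arm_command: Moves the arm, as the interface text tells. Its arguments: {"type":"object","properties":{"plan":{"type":"array"},"fingers":{"type":"number"},"grip_force":{"type":"number"}},"required":["plan"]}

```bash
mkdir -p pics; cat > h.py <<'E'
import numpy as np, cv2
from workcell import bot
def cal(n):
    c=bot.get_calibration(n);R=cv2.Rodrigues(np.array(c['rvec'],float))[0];return c,R,np.array(c['tvec'],float)
def ray(n,u,v,C=None):
    c,R,t=C or cal(n);x=(u-c['cx'])/c['fx'];y=(v-c['cy'])/c['fy'];a,b=x,y
    for _ in range(20):
        k=1+c['k1']*(a*a+b*b);a,b=x/k,y/k
    d=R.T@np.array([a,b,1]);return -R.T@t,d/np.linalg.norm(d)
def proj(n,P,C=None):
    c,R,t=C or cal(n);p=np.atleast_2d(P)@R.T+t;p=p[:,:2]/p[:,2:];p=p*(1+c['k1']*(p**2).sum(1,keepdims=True))
    return p*[c['fx'],c['fy']]+[c['cx'],c['cy']]
def tri(rs):
    A=sum(np.eye(3)-np.outer(d,d) for o,d in rs);b=sum((np.eye(3)-np.outer(d,d))@o for o,d in rs);return np.linalg.solve(A,b)
def onz(n,u,v,z):
    o,d=ray(n,u,v);return o+d*(z-o[2])/d[2]
E
python3 - <<'E'
from h import *
a=bot.read_camera('scene');b=bot.read_camera('top')
for n,i in(('scene',a),('top',b)):
    i=cv2.cvtColor(i,cv2.COLOR_RGB2BGR);cv2.imwrite(f'pics/{n}0.png',i);c,R,t=cal(n);print(n,-R.T@t)
cv2.imwrite('pics/a0.png',cv2.resize(cv2.imread('pics/scene0.png'),(768,576)))
cv2.imwrite('pics/b0.png',cv2.resize(cv2.imread('pics/top0.png'),(768,576)))
print(bot.get_state())
E
```

```text
scene [ 1.19240397 -0.91792932  0.92327379]
top [ 0.39858395 -0.16993585  1.57847631]
{'t': 0.1, 'q': array([-8.43915923e-01,  3.59304202e-01,  1.11424147e-02, -2.86387220e-04,
       -1.22409600e+00, -2.88097355e-01]), 'joint_velocities': array([ 0.00015072, -0.0004849 ,  0.00228569,  0.00088012, -0.00142394,
       -0.00021746]), 'tau': array([-2.51017591e-04, -5.84162593e+01,  2.93749666e+01,  7.01551884e+00,
        1.01536280e-02, -7.26543817e-05]), 'eef_pos': array([ 0.28655174, -0.61068614,  0.233724  ]), 'orientation': array([ 6.83469944e-01, -3.06585790e+00, -2.21155189e-03]), 'contact_force': array([ 0.16778167, -0.15217377,  0.05449476]), 'torque': array([ 0.01688975, -0.04500728,  0.03420524]), 'gripper_force': 0.0, 'grip_width': 0.9990425539238277}
```

View pics/a0.png

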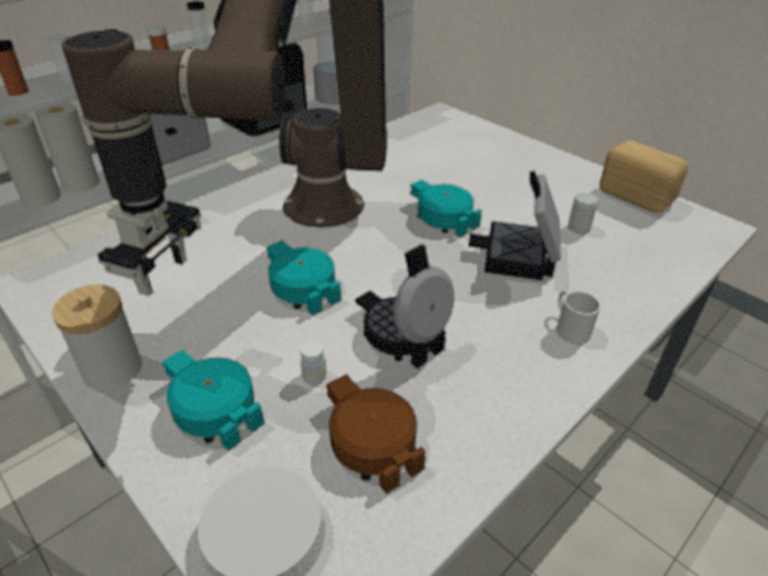

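View pics/b0.png

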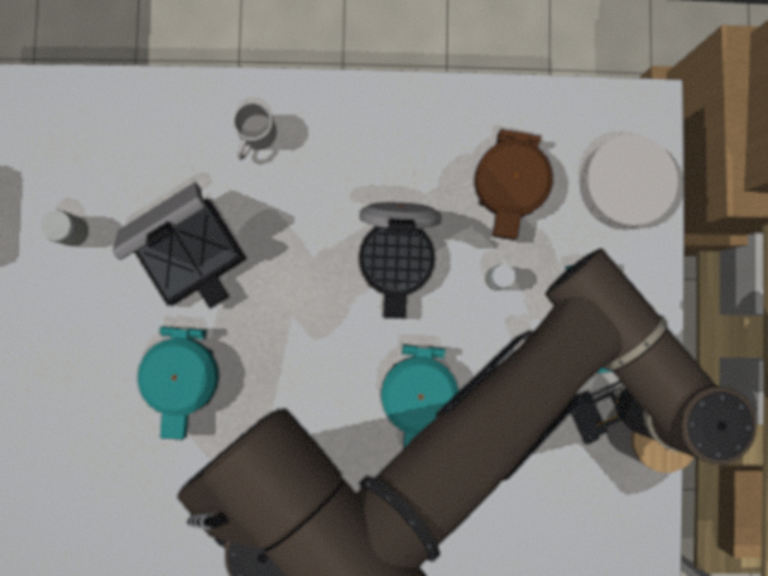

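Candidates, in displayed pixels: the round open one with a steel lid (scene 410,310; top 397,257), three turquoise ones (scene 210,395; 302,275; 445,205) and a brown one (scene 373,430). Only the first is a black round shell with a raised steel lid. The rectangular press is at top (190,250), to be left alone. I'll confirm with an enlarged crop.

```bash
python3 - <<'E'
import cv2,numpy as np
s=cv2.imread('pics/scene0.png')[155:250,225:325];t=cv2.imread('pics/top0.png')[125:220,220:320]
cv2.imwrite('pics/c0.png',np.hstack([cv2.resize(x,(400,380),interpolation=cv2.INTER_CUBIC) for x in(s,t)]))
E
```

```text
(no output)
```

View pics/c0.png

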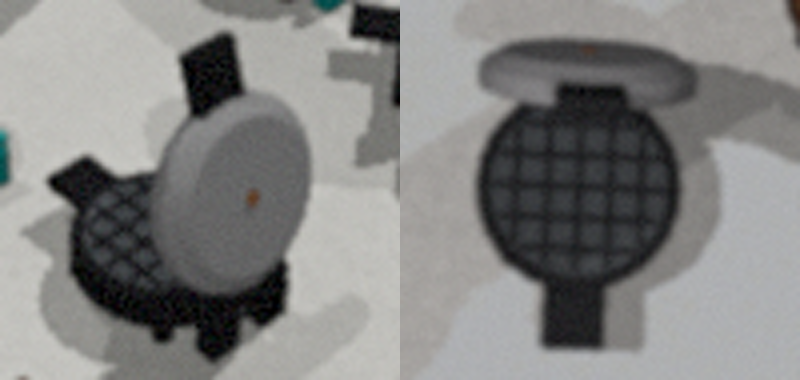

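The crop shows the black round base with a waffle grid and a steel lid: the right one. Lid tab end: scene crop (207,46), top crop (592,97). Base tab end: scene (69,168), top (573,348). Round centre: top (579,192).

```bash
python3 - <<'E'
from h import *
S=lambda u,v:(225+u/4,155+v/4)
T=lambda u,v:(220+(u-400)/4,125+v/4)
tr=lambda s,t:tri([ray('scene',*S(*s)),ray('top',*T(*t))])
print('lidtab',tr((207,46),(592,97)))
bt=tr((69,168),(573,348));print('basetab',bt)
c=onz('top',*T(579,192),.05);b=onz('top',*T(573,348),.05);print('centre',c,'tabend',b)
yaw=np.arctan2(*(c-b)[:2][::-1]);print(yaw,np.linalg.norm(c-b))
ux=np.array([np.cos(yaw),np.sin(yaw),0]);uy=np.array([-ux[1],ux[0],0]);uz=np.array([0,0,1.]);h=c.copy();h[2]=.05;h+=.092*ux
print('hinge',h,ux)
for a in np.arange(1.0,1.45,.1):
    r=-np.cos(a)*ux+np.sin(a)*uz; n=np.sin(a)*ux+np.cos(a)*uz
    e=h+.2175*r; ps=[e+.018*n-.025*uy,e+.018*n+.025*uy,e+.002*n,h+.092*r+.028*n]
    s=(proj('scene',ps)-[225,155])*4;t=(proj('top',ps)-[220,125])*4+[400,0]
    print(round(a,2),s.round().tolist(),t.round().tolist(),(h+.19*r+.018*n).round(3))
E
```

```text
lidtab [ 0.58345257 -0.23124798  0.25796622]
basetab [ 0.42224972 -0.22748602  0.0388851 ]
centre [ 0.53969445 -0.23161089  0.05      ] tabend [ 0.41995798 -0.22934998  0.05      ]
-0.018880096086674507 0.11975781701814411
hinge [ 0.63167805 -0.23334775  0.05      ] [ 0.99982178 -0.01887897  0.        ]
1.0 [[131.0, 45.0], [179.0, 19.0], [142.0, 33.0], [221.0, 182.0]] [[628.0, 183.0], [553.0, 180.0], [589.0, 202.0], [588.0, 90.0]] [ 0.544 -0.232  0.22 ]
1.1 [[149.0, 46.0], [197.0, 20.0], [160.0, 32.0], [230.0, 185.0]] [[630.0, 152.0], [555.0, 149.0], [591.0, 173.0], [588.0, 76.0]] [ 0.562 -0.232  0.227]
1.2 [[169.0, 50.0], [218.0, 24.0], [179.0, 35.0], [239.0, 190.0]] [[632.0, 120.0], [556.0, 117.0], [593.0, 142.0], [589.0, 63.0]] [ 0.58  -0.232  0.234]
1.3 [[190.0, 58.0], [239.0, 30.0], [199.0, 39.0], [248.0, 196.0]] [[633.0, 87.0], [558.0, 84.0], [594.0, 110.0], [590.0, 50.0]] [ 0.598 -0.233  0.238]
1.4 [[212.0, 68.0], [261.0, 40.0], [221.0, 47.0], [257.0, 203.0]] [[635.0, 54.0], [559.0, 51.0], [596.0, 77.0], [590.0, 37.0]] [ 0.617 -0.233  0.24 ]
```

```bash
cat > m.py <<'E'
from h import *
H=np.array([.6317,-.2333,.05]);UX=np.array([.99982,-.01888,0]);UZ=np.array([0,0,1.])
def corner(a,rho=.203):
    return H+rho*(-np.cos(a)*UX+np.sin(a)*UZ)+.018*(np.sin(a)*UX+np.cos(a)*UZ)
def tcp(a,rho=.203): return corner(a,rho)+.0095*UX+.008*UZ
def loc(p):
    s=bot.get_state();R=cv2.Rodrigues(s['orientation'])[0];return (R.T@(p-s['eef_pos'])*1000).round()
E
python3 - <<'E'
from m import *
s=bot.get_state();R=cv2.Rodrigues(s['orientation'])[0];print(R.round(2))
print('turn so tool x = +-UX', [np.arctan2(R[:,1]@(k*UX),R[:,0]@(k*UX)) for k in(1,-1)])
for p in ([.287,-.611,.31],[.65,-.34,.31],tcp(1.3)+[.035,0,.05],tcp(1.3)+[.035,0,0]):print(np.round(p,3),loc(np.array(p)))
E
```

```text
[[-0.91 -0.42 -0.  ]
 [-0.42  0.91  0.  ]
 [ 0.    0.   -1.  ]]
turn so tool x = +-UX [np.float64(-2.6840264582157385), np.float64(0.4575661953740546)]
[ 0.287 -0.611  0.31 ] [ -0.  -0. -76.]
[ 0.65 -0.34  0.31] [-444.   91.  -76.]
[ 0.639 -0.233  0.308] [-480.  192.  -74.]
[ 0.639 -0.233  0.258] [-480.  192.  -24.]
```

Request:
arm_command --plan '[[[0, 0, -40], 0], [[0, 0, -80], 0], [[-36, 14, -80], 0.04], [[-72, 28, -80], 0.08], [[-108, 43, -80], 0.12], [[-144, 57, -80], 0.16], [[-180, 72, -80], 0.2], [[-216, 86, -80], 0.24], [[-252, 100, -80], 0.28], [[-288, 115, -80], 0.32], [[-324, 129, -80], 0.36], [[-360, 144, -80], 0.4], [[-396, 158, -80], 0.44], [[-430, 172, -80], 0.46], [[-460, 184, -80], 0.46], [[-480, 192, -80], 0.46], [[-480, 192, -80], 0.46], [[-480, 192, -80], 0.46]]' --fingers -1 --grip_force 20

```text
t: 1.6
eef_pos: [0.6402, -0.2321, 0.3134]
orientation: [-0.03, -3.14, -0.0]
contact_force: [-0.0, -0.3, -0.2]
grip_width: 0.005
gripper_force: 0.0
```

```bash
python3 - <<'E'
from m import *
s=bot.get_state();R=cv2.Rodrigues(s['orientation'])[0];print(s['t'],s['eef_pos'],s['grip_width'],R.round(3))
b=cv2.cvtColor(bot.read_camera('scene'),cv2.COLOR_RGB2BGR)
cv2.imwrite('pics/d0.png',cv2.resize(b[60:240,200:380],(720,600)[:1]*1+(600,) if 0 else (600,600),interpolation=cv2.INTER_CUBIC))
p=s['eef_pos']
for a in (1.3,1.2,1.0):print(a,tcp(a).round(3),loc(tcp(a)))
E
```

```text
1.6 [ 0.64018899 -0.23205899  0.31337567] 0.005090181874738439 [[-1.     0.019 -0.002]
 [ 0.019  1.     0.   ]
 [ 0.002  0.    -1.   ]]
1.3 [ 0.604 -0.233  0.258] [35. -1. 55.]
1.2 [ 0.584 -0.232  0.254] [55. -1. 60.]
1.0 [ 0.547 -0.232  0.239] [93. -1. 75.]
```

View pics/d0.png

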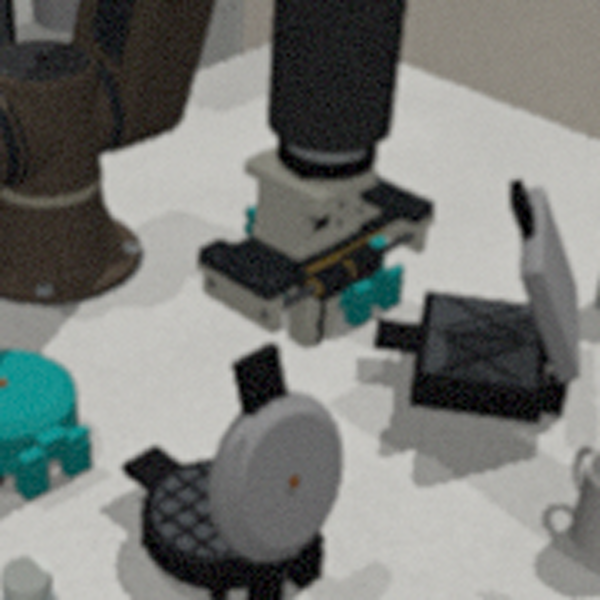

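The closed fingers (310,325) hang above and behind the lid tab (258,380), and the press at right is clear. Next I go down and compute the arc.

Request:
arm_command --plan '[[[0, 0, 20], 0], [[0, 0, 40], 0], [[0, 0, 55], 0], [[15, -1, 55], 0], [[25, -1, 55], 0], [[32, -1, 55], 0], [[37, -1, 55], 0], [[42, -1, 56], 0], [[47, -1, 57], 0], [[47, -1, 57], 0]]'

```text
t: 2.48
eef_pos: [0.5925, -0.2336, 0.2585]
orientation: [0.033, 3.14, -0.001]
contact_force: [0.4, -1.0, 0.3]
grip_width: 0.003
gripper_force: 0.3
```

```bash
python3 - <<'E'
from m import *
s=bot.get_state();print(s['t'],s['eef_pos'],s['contact_force'])
for a in np.r_[np.arange(1.25,-.05,-.05)]:print(a.round(2),loc(tcp(a)).tolist())
b=cv2.cvtColor(bot.read_camera('scene'),cv2.COLOR_RGB2BGR)
cv2.imwrite('pics/e0.png',cv2.resize(b[90:240,210:360],(600,600),interpolation=cv2.INTER_CUBIC))
E
```

```text
2.4833 [ 0.59247116 -0.23355866  0.25849829] [ 0.36191504 -0.9927916   0.31905293]
1.25 [-2.0, 1.0, 2.0]
1.2 [8.0, 1.0, 5.0]
1.15 [18.0, 1.0, 8.0]
1.1 [27.0, 1.0, 11.0]
1.05 [37.0, 1.0, 15.0]
1.0 [46.0, 1.0, 20.0]
0.95 [55.0, 1.0, 25.0]
0.9 [63.0, 1.0, 30.0]
0.85 [72.0, 1.0, 36.0]
0.8 [80.0, 1.0, 42.0]
0.75 [88.0, 1.0, 49.0]
0.7 [95.0, 1.0, 56.0]
0.65 [102.0, 1.0, 63.0]
0.6 [109.0, 1.0, 71.0]
0.55 [115.0, 1.0, 79.0]
0.5 [121.0, 1.0, 87.0]
0.45 [126.0, 1.0, 96.0]
0.4 [131.0, 1.0, 105.0]
0.35 [136.0, 1.0, 114.0]
0.3 [140.0, 1.0, 123.0]
0.25 [144.0, 1.0, 133.0]
0.2 [147.0, 1.0, 142.0]
0.15 [150.0, 1.0, 152.0]
0.1 [152.0, 1.0, 162.0]
0.05 [153.0, 1.0, 172.0]
-0.0 [155.0, 1.0, 182.0]
```

View pics/e0.png

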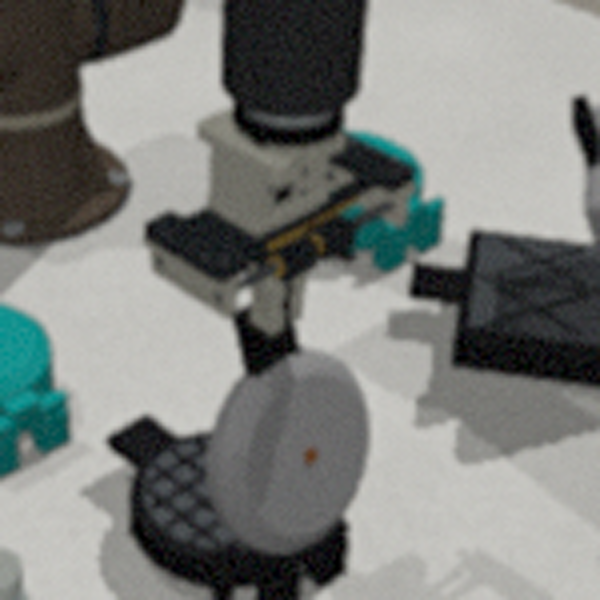

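Fingers (270,305) overlap the outer side of the tab (268,345), as intended. Now the arc.

Request:
arm_command --plan '[[[8, 1, 7], 0], [[18, 1, 10], 0], [[27, 1, 14], 0], [[37, 1, 18], 0], [[46, 1, 22], 0], [[55, 1, 27], 0], [[63, 1, 32], 0], [[72, 1, 38], 0], [[80, 1, 44], 0], [[88, 1, 51], 0], [[95, 1, 57], 0], [[102, 1, 64], 0], [[109, 1, 72], 0], [[115, 1, 79], 0], [[115, 1, 79], 0]]'

```text
t: 3.78
eef_pos: [0.4754, -0.2296, 0.1768]
orientation: [-0.034, -3.138, -0.001]
contact_force: [-0.5, 0.8, -0.6]
grip_width: 0.008
gripper_force: 0.0
```

```bash
python3 - <<'E'
from m import *
s=bot.get_state();print(s['t'],s['eef_pos'],s['contact_force'])
for a in np.r_[np.arange(.5,-.05,-.05)]:print(a.round(2),loc(tcp(a)).tolist())
b=cv2.cvtColor(bot.read_camera('scene'),cv2.COLOR_RGB2BGR)
cv2.imwrite('pics/f0.png',cv2.resize(b[100:250,190:340],(600,600),interpolation=cv2.INTER_CUBIC))
E
```

```text
3.7833 [ 0.47542651 -0.22957898  0.17680854] [-0.54844897  0.80110714 -0.63948287]
0.5 [4.0, -1.0, 6.0]
0.45 [9.0, -1.0, 14.0]
0.4 [14.0, -1.0, 23.0]
0.35 [19.0, -1.0, 32.0]
0.3 [23.0, -1.0, 42.0]
0.25 [26.0, -1.0, 51.0]
0.2 [29.0, -1.0, 61.0]
0.15 [32.0, -1.0, 71.0]
0.1 [34.0, -1.0, 81.0]
0.05 [36.0, -1.0, 91.0]
0.0 [37.0, -1.0, 101.0]
```

View pics/f0.png

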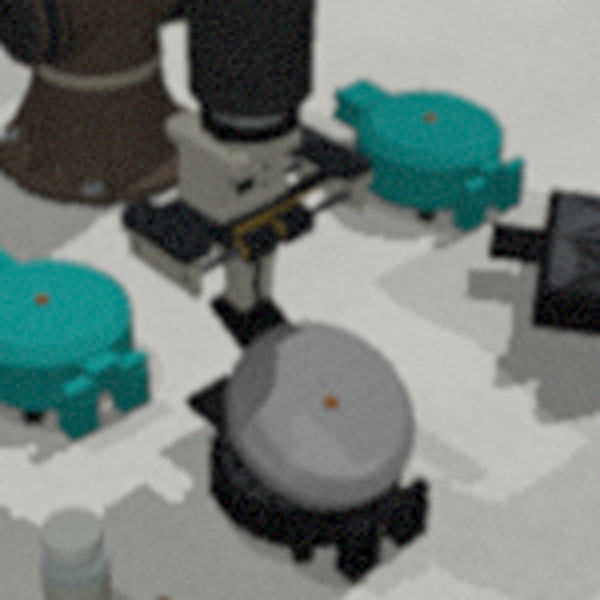

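The lid is about half down with the fingertips (245,305) on the tab. I'll carry on to shut.

Request:
arm_command --plan '[[[5, -1, 8], 0], [[9, -1, 16], 0], [[14, -1, 24], 0], [[19, -1, 33], 0], [[23, -1, 42], 0], [[26, -1, 51], 0], [[29, -1, 61], 0], [[32, -1, 70], 0], [[34, -1, 79], 0], [[35, -1, 87], 0], [[36, -1, 93], 0], [[37, -1, 98], 0], [[37, -1, 101], 0], [[37, -1, 103], 0], [[37, -1, 103], 0], [[37, -1, 103], 0]]'

```text
t: 5.17
eef_pos: [0.4403, -0.2301, 0.0762]
orientation: [-0.033, -3.141, 0.0]
contact_force: [-4.7, 1.1, 9.3]
grip_width: 0.008
gripper_force: 4.8
```

Fingertip z is 0.068, the shut height, with a 9 N reaction. I'll press slightly more, then lift off straight up.

Request:
arm_command --plan '[[[0, 0, 2], 0], [[0, 0, 3], 0], [[0, 0, 3], 0]]'

```text
t: 5.42
eef_pos: [0.4404, -0.2301, 0.0757]
orientation: [-0.031, -3.141, 0.001]
contact_force: [-13.4, 9.1, 40.7]
grip_width: 0.004
gripper_force: 20.1
```

Request:
arm_command --plan '[[[0, 0, -5], 0], [[0, 0, -15], 0], [[0, 0, -35], 0], [[0, 0, -65], 0], [[0, 0, -100], 0], [[0, 0, -130], 0], [[0, 0, -130], 0], [[0, 0, -130], 0]]'

```text
t: 6.08
eef_pos: [0.442, -0.2302, 0.2049]
orientation: [0.033, 3.137, -0.001]
contact_force: [-0.5, 0.9, -0.5]
grip_width: 0.005
gripper_force: 0.0
```

```bash
python3 - <<'E'
from m import *
s=bot.get_state();print(s['t'],s['eef_pos'],s['contact_force'])
b=cv2.cvtColor(bot.read_camera('scene'),cv2.COLOR_RGB2BGR)
cv2.imwrite('pics/g0.png',cv2.resize(b[100:250,210:390],(720,600),interpolation=cv2.INTER_CUBIC))
E
```

```text
6.0833 [ 0.44203528 -0.2302352   0.20494414] [-0.54739616  0.94474874 -0.52104705]
```

View pics/g0.png

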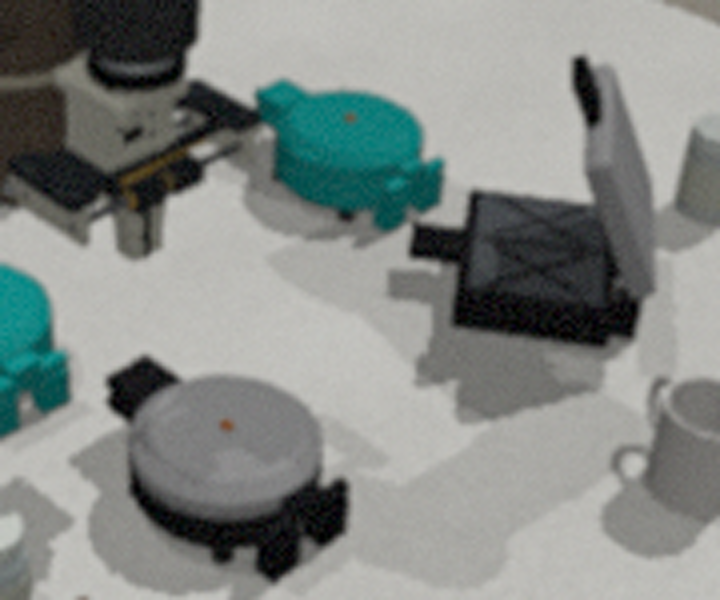

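The lid (225,450) lies flush on the base, the gripper is clear, and the press (590,170) is still open.

```bash
python3 -c "
from workcell import bot
print(bot.finish_job())"
```

```text
the job is handed in; nothing more can be done
None
```

The round waffle maker's lid was swung gently shut and sits flush on its base, the sandwich press is still open and was not touched, and the job was handed in about 6 s into the 38 s limit; no verdict came back.

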